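# Refit the handwheel and wind the jar carousel to the filler

## Robot

A 6-joint arm with a two-finger parallel gripper is mounted at the origin on the work surface. World frame = base frame: x ahead of the robot, y to its left, z up, the work surface at z = 0. Lengths are in m, angles in degrees, forces in N, time in s.
With the tool pointing down it reaches from about 0.375 to 0.9 m from the base axis. Payload 3.1 kg.
Tool frame: the origin (TCP) lies at the very end of the fingers, on their centre line; the grasp point (between the pads) lies behind it (bot.grip_depth is the z of the grasp point in the tool frame, in m); z points along the fingers, y is the direction in which the jaws open and shut (so a half turn about z gives the same grasp; the last joint's range is limited). The gripper opens to 87 mm and grips with 3 to 60 N. Pads are 19 mm wide; open, the fingers measure 117 mm over their backs; the gripper's body (75 mm by 190 mm) begins 51 mm behind the grasp point.
Start: joints at [-10.227, 30.224, 82.088, -0, 67.689, -10.227], TCP at [0.625, 0, 0.223] pointing down, gripper open.
Joint ranges: [-176.69, 176.69], [-43.24, 126.21], [12.49, 139.97], [-82, 262], [0, 151.66], [-163.58, 163.58]. Speed limits (degrees/s): [159.86, 159.86, 180, 180, 180, 180].

## Interface

Orientations are given as a 3x3 rotation matrix whose columns are the frame's x, y, z axes.
In Python, from rig import bot, vision gives the robot as it stands. The module is installed in compiled form; this text tells all that it offers.
- The arm moves only by the shell command python3 -m jog 'ROWS'. ROWS is JSON, a list of rows, each a list of 3 entries, a list of its own where there are three numbers: the shift along the tool's x, y, z in mm, then the turn, a rotation vector about the tool's x, y, z in degrees, then the closure, from 0 (fully open) to 1 (shut). In form: [[[dx, dy, dz], [wx, wy, wz], fingers], ...]. A call has 1 to 12 rows; each row is the pose to reach, as a shift and turn from the pose commanded when the call began, along the tool's axes at that moment; what a row does not reach only later rows make up. A row lasts 1/12 s, in which the tool goes at most 41.7 mm and 7.16 degrees, less where a joint would pass 70% of its speed; a pose out of reach is approached as far as the arm can. A call with a gripper value outside its range is refused whole. The fingers move at their own pace and stop on an object; the grip force is fixed at half the most. Time passes only in rows, so rows that repeat a pose let the fingers close. It gives the time, the measured TCP pose, the force and the opening at its end, in the units of the state.
- bot.read_state(): the state, without advancing time (a new reading comes with each control period).
- vision.capture(name): name is "scene" or "side" or "wrist"; returns the picture (400x640x3 uint8, red, green, blue); there is no depth.
- vision.camera_info(name): a dict with "intrinsics" (3x3 intrinsics, pixels), "camera_from_world" (4x4, takes a point from world to camera coordinates); the wrist camera has in their place "mount" (4x4, takes a point from camera to tool coordinates, whose origin is the TCP and whose axes are the flange's). Camera axes: x right, y up, looking along -z (the intrinsics and any distortion apply to the point x, -y, -z); pixel columns grow to the right and rows downward; lengths in m; the calibration is good to about 2 mm. A picture is of the moment at which its call begins: read the wrist's pose just before it. camera_info takes no time and is no camera call.
- bot.hand_in(): hands the job in, once; it reports no verdict.
The state is a dict: "time_s": time; "joint_positions": joint angles; "qvel": joint speeds; "tau": joint torques, N m; "position": TCP position; "tcp_rot": TCP orientation; "force": force on the tool from outside, world axes, zero at the start; "moment": the same for the moment, N m; "opening": opening from 0.0 (shut) to 1.0 (fully open).
Only numpy, scipy, OpenCV 4.12 (cv2) and the standard library are available. Lean on these libraries where they do the work, as an engineer would, in place of code of your own. Each camera call takes 0.05 s, during which the arm holds its last target. There are 200 camera calls.

## Task

The handwheel of the jar filler has been washed and lies on the rubber mat: put it back on the square end of the drive shaft, fully home. Then wind the carousel round with it, one full turn for each place, until the only jar without a lid stands centred under the hopper's spout, and leave the wheel on the shaft. Move the carousel with the handwheel only: do not touch the carousel or the jars, and do not disturb the bowl, the rolling pin or the spare lid.

Things in the scene. Friction and masses are not known exactly. Their poses are not given: they have to be found in the camera images.
- handwheel: Loose aluminium handwheel, about 0.6 kg, flat on the mat, handle up. Origin: centre of its underside on the axis; z up, x towards the handle. Rim 198 mm outside, 0 to 18 mm above the underside; four spokes, tops at 19 mm. Hub under side: blind square socket 22.4 mm wide, 40 mm deep, sides parallel to the wheel's x and y.
- hub_top (a point): Centre of the flat top of the wheel's hub, on the wheel's axis, 76 mm above its underside. The hub is a 42 mm square block up to 40 mm above the underside, then a round boss 41.6 mm in diameter up to here, good to grip from above some 15 to 20 mm below this point. Axes as the wheel's.
- handle_grip (a point): Point in the wheel's handle, 90 mm from the wheel's axis along its x, 78 mm above its underside. The handle is an upright black round grip, 27 mm in diameter, from 23 to 108 mm above the underside. It revolves freely on its pin: a gripper holding it can keep its heading while carrying it round the circle.
- drive_seat (a point): Drive shaft of the filler: centre of the flat shoulder (54 mm in diameter, 120 mm above the bench) on which the wheel's underside rests when fully home. A 20 mm square end rises 34 mm above it, its top 10 mm tapering to 14 mm. x and y are parallel to the square's sides, z up; it turns with the shaft. The wheel fits in any of four headings, with about 6 degrees of play either way.
- carousel: Stainless disc, 256 mm in diameter, top 90 mm above the bench, six places at 60 degrees, each a low ring round a jar, 85 mm from the axis. Origin on the axis at bench height, z up; it turns with it. One full turn of the wheel moves it one place (60 degrees) in the same sense, either way without limit. The drive is stiff (3 to 4 N at the handle) and stays where it is left.
- filler: Bench-top jar filler, fixed, cream housing, top 75 mm above the bench. Origin on the bench under the drive shaft, z up; carousel axis 250 mm along +y, hopper column 430 mm. Housing 165 mm wide (x) from -90 mm to 100 mm along y, then 270 mm wide up to 460 mm. A boss 60 mm in diameter carries the shaft. At the start the shaft's square is parallel to x and y.
- spout (a point): Mouth of the hopper's spout, 32 mm in diameter, pointing down, 188 mm above the bench, on the axis of the round steel hopper (102 mm in diameter, top 347 mm above the bench), right above the centre of the carousel's place farthest from the drive shaft.
- open_jar: The only jar without a lid: white, 62 mm in diameter, 68 mm high, open and empty, in a place of the carousel, at the start one or two places from the spout, to either side. Origin: centre of its underside.
- bowl: Bystander: round steel bowl, 130 mm in diameter, 60 mm high, loose on the bench. Origin: centre of its underside.
- rolling_pin: Bystander: wooden rolling pin, 200 mm long, 44 mm thick, loose on the bench, lying along its x. Origin under its middle.
- spare_lid: Bystander: flat aluminium jar lid, 65 mm in diameter, 14 mm thick, loose on the bench in front of the filler. Origin: centre of its underside.
- jar1: One of the five jars with a flat aluminium lid: white, 62 mm in diameter (lid 65 mm), 72 mm high, standing in a place of the carousel. Origin: centre of its underside.
- jar2: One of the five jars with a flat aluminium lid: white, 62 mm in diameter (lid 65 mm), 72 mm high, standing in a place of the carousel. Origin: centre of its underside.
- jar3: One of the five jars with a flat aluminium lid: white, 62 mm in diameter (lid 65 mm), 72 mm high, standing in a place of the carousel. Origin: centre of its underside.
- jar4: One of the five jars with a flat aluminium lid: white, 62 mm in diameter (lid 65 mm), 72 mm high, standing in a place of the carousel. Origin: centre of its underside.
- jar5: One of the five jars with a flat aluminium lid: white, 62 mm in diameter (lid 65 mm), 72 mm high, standing in a place of the carousel. Origin: centre of its underside.
Not all that is in view belongs to the job. Several things have the shape of the handwheel; the one meant has the colours described above. Leave any orange look-alike of the open_jar alone.

How it is judged (in metres and radians):
On the way, in this order (a step that is already met when the one before it is completed fails the run):
1. the handwheel sits fully home on the drive shaft (distance between handwheel and drive_seat below 0.005 m and angle between handwheel's own z axis and vertical below 0.06 rad), for 0.2 s.
2. the jar without a lid has been wound round under the spout (horizontal distance between open_jar and spout below 0.012 m), for 0.2 s.
At the end, for the whole second after the job is handed in: The handwheel sits fully home on the drive shaft (within 5 mm of the shoulder, upright within 0.06 rad); the jar without a lid stands upright in its place on the carousel, its axis within 12 mm of the spout's, and everything is at rest (all of step 1 and horizontal distance between open_jar and spout below 0.012 m and angle between open_jar's own z axis and vertical below 0.1 rad and height (world z) of open_jar between 0.084 and 0.096 m and linear speed of each of handwheel, open_jar below 0.02 m/s); the robot touches nothing.
It fails at once if a jar is touched by the robot, or tipped (contact force between any of the fingers, the arm and open_jar above 1.5 N or contact force between any of the fingers, the arm and jar1 above 1.5 N or contact force between any of the fingers, the arm and jar2 above 1.5 N or contact force between any of the fingers, the arm and jar3 above 1.5 N or contact force between any of the fingers, the arm and jar4 above 1.5 N or contact force between any of the fingers, the arm and jar5 above 1.5 N or angle between any of open_jar, jar1, jar2, jar3, jar4, jar5's own z axis and vertical above 0.3 rad).
It fails at once if the carousel is pushed by the robot itself (contact force between any of the fingers, the arm and carousel above 2 N).
It fails at once if the bowl, the rolling pin or the spare lid is disturbed (distance of any of bowl, rolling_pin, spare_lid from where it was at the start of the episode above 0.03 m).
It also fails if it takes over 67 s, if anything falls off the work surface, if the arm or the gripper's body presses on something with over 40 N, if the wrist force passes 120 N, or if a joint passes its speed limit or range.

## Working session

There is one attempt and no reset: what is moved stays moved. The work goes in short steps, Python scripts to look and compute and a shell command to move; the robot and the scene stay as the last step left them, time stands still between calls to the robot, and variables do not carry over. Pictures are saved under pics/ and viewed, about 8 in all and at most 12, crops included, and the job is handed in when it is done.

```bash
mkdir -p pics; python3 - <<'E'
from rig import bot, vision
import cv2,numpy as np
s=bot.read_state();print(s['time_s'],s['position'],s['tcp_rot'],bot.grip_depth)
for n in ['scene','side','wrist']:
    im=vision.capture(n);cv2.imwrite(f'pics/{n}0.png',im[:,:,::-1])
    print(n,vision.camera_info(n))
E
```

```text
0.0 [6.24282204e-01 1.74425571e-04 2.21574404e-01] [[-3.16766677e-05  9.99997788e-01 -2.10307404e-03]
 [ 9.99999924e-01  3.24932176e-05  3.88231893e-04]
 [ 3.88299369e-04 -2.10306158e-03 -9.99997713e-01]] -0.0187
scene {'intrinsics': array([[433.47865671,   0.        , 320.51363548],
       [  0.        , 433.47865671, 193.15390499],
       [  0.        ,   0.        ,   1.        ]]), 'camera_from_world': array([[-0.12993286,  0.9911787 ,  0.02611951,  0.06422606],
       [-0.50893024, -0.08927693,  0.85616566,  0.1338001 ],
       [ 0.85094504,  0.09795105,  0.51604082, -1.9027254 ],
       [ 0.        ,  0.        ,  0.        ,  1.        ]])}
side {'intrinsics': array([[402.92054035,   0.        , 326.13688051],
       [  0.        , 402.92054035, 211.38990019],
       [  0.        ,   0.        ,   1.        ]]), 'camera_from_world': array([[ 9.98079058e-01, -6.19512870e-02,  4.81517046e-04,
        -5.30146689e-01],
       [ 4.11277700e-02,  6.68370043e-01,  7.42691047e-01,
        -1.20975305e-01],
       [-4.63324978e-02, -7.41244577e-01,  6.69634062e-01,
        -1.46176235e+00],
       [ 0.00000000e+00,  0.00000000e+00,  0.00000000e+00,
         1.00000000e+00]])}
wrist {'intrinsics': array([[308.12387574,   0.        , 316.61924266],
       [  0.        , 308.12387574, 194.80487823],
       [  0.        ,   0.        ,   1.        ]]), 'mount': array([[-4.55206779e-04,  9.64099702e-01,  2.65540124e-01,
         7.14666843e-02],
       [ 9.99999806e-01,  5.51727041e-04, -2.88894890e-04,
        -3.43210257e-04],
       [-4.25029144e-04,  2.65539941e-01, -9.64099766e-01,
        -1.61972490e-01],
       [ 0.00000000e+00,  0.00000000e+00,  0.00000000e+00,
         1.00000000e+00]])}
```

View pics/scene0.png

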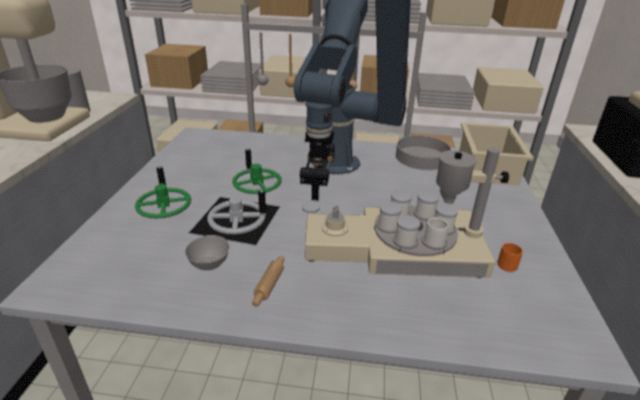

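View pics/side0.png

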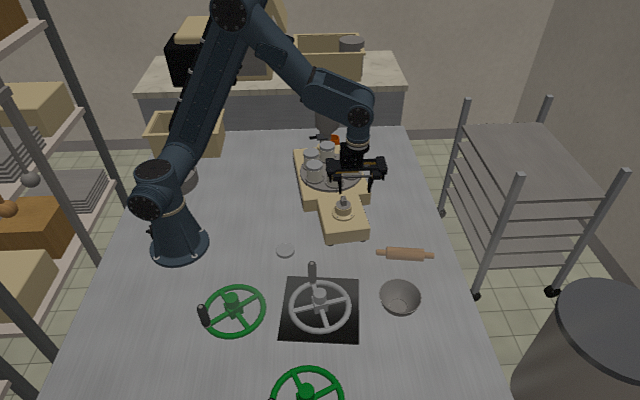

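The scene shows three candidates: green wheels at (257,178) and (163,200), and the aluminium wheel on the black mat at (236,213). I choose the aluminium one and check it in a crop, together with the carousel.

```bash
cat > h.py <<'E'
import numpy as np,cv2
from rig import bot,vision
def cam(n,s=None):
    c=vision.camera_info(n);K=c['intrinsics']
    if n=='wrist':
        s=s or bot.read_state();T=np.eye(4);T[:3,:3]=s['tcp_rot'];T[:3,3]=s['position'];W=T@c['mount']
    else: W=np.linalg.inv(c['camera_from_world'])
    return K,W
def ray(n,u,v,C=None):
    K,W=C or cam(n);x,y,_=np.linalg.inv(K)@[u,v,1]
    return W[:3,3],W[:3,:3]@[x,-y,-1]
def onz(n,u,v,z,C=None):
    o,d=ray(n,u,v,C);return o+d*(z-o[2])/d[2]
def two(a,b):
    (o,d),(p,e)=a,b;A=np.stack([d,-e],1);t=np.linalg.lstsq(A,p-o,rcond=None)[0]
    P,Q=o+d*t[0],p+e*t[1];return (P+Q)/2,np.linalg.norm(P-Q)
def proj(n,p,C=None):
    K,W=C or cam(n);q=np.linalg.inv(W)@np.r_[p,1];return (K@[q[0]/-q[2],-q[1]/-q[2],1])[:2]
E
python3 - <<'E'
from h import *
a=cv2.imread('pics/scene0.png');b=cv2.imread('pics/side0.png')
f=lambda i,x,y,w,h:cv2.resize(i[y:y+h,x:x+w],(400,300),interpolation=cv2.INTER_CUBIC)
o=np.vstack([np.hstack([f(a,185,175,120,90),f(a,360,145,136,102)]),np.hstack([f(b,275,250,100,75),f(b,285,125,120,90)])])
cv2.imwrite('pics/crop1.png',o)
E
```

```text
(no output)
```

View pics/crop1.png

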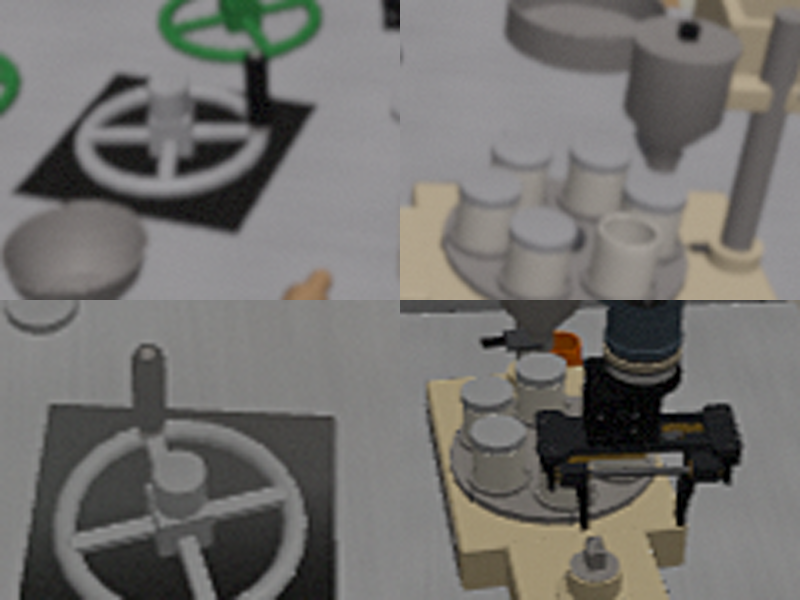

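View pics/wrist0.png

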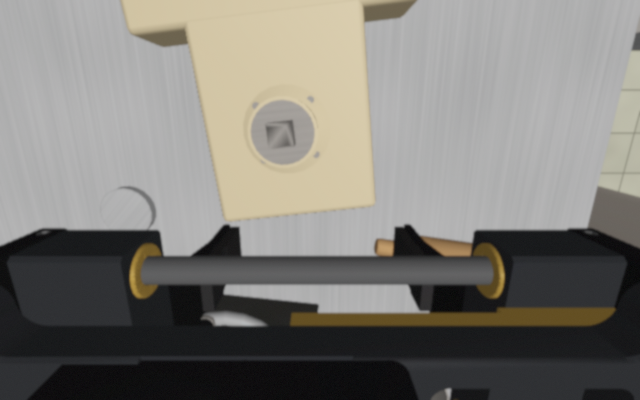

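The crop confirms the aluminium wheel with a black handle: hub top at side (320,292) and handle top at (312,263). The open jar is at scene (437,225), and the shaft square is at wrist (282,132).

```bash
python3 - <<'E'
from h import *
np.set_printoptions(precision=4,suppress=True)
hs,hd=(235.7,199.6),(320.2,292)
print('hub',onz('scene',*hs,.078),onz('side',*hd,.078),two(ray('scene',*hs),ray('side',*hd)))
print('handle',onz('scene',262.4,192,.11),onz('side',312.5,263,.11),two(ray('scene',262.4,192),ray('side',312.5,263)))
print('shaft',onz('wrist',282,132,.12),onz('side',344,198.5,.154),onz('side',343,208,.12))
print('openjar',onz('scene',437.5,224,.158))
# lidded tops (z=.162), scene crop
for x,y in [(521,148),(600,153),(490,187),(545,230),(655,193)]:
    print(onz('scene',360+(x-400)*.34,145+y*.34,.162))
# housing corners wrist z=.075
for u,v in [(187,27),(362,6),(226,219),(374,204)]: print('corner',onz('wrist',u,v,.075))
print('bowl',onz('scene',208,246,.06),'pin',onz('scene',269,280,.022),'lid',onz('wrist',127,212,.014))
print('hopper/spout',onz('scene',457,172+30,.188))
s=bot.read_state();print(s['time_s'])
E
```

```text
hub [ 0.4888 -0.294   0.078 ] [ 0.4947 -0.2986  0.078 ] (array([ 0.493 , -0.2953,  0.078 ]), np.float64(0.0064087349184238085))
handle [ 0.4759 -0.2029  0.11  ] [ 0.4755 -0.2108  0.11  ] (array([ 0.4743, -0.2053,  0.1068]), np.float64(0.0049136773724073445))
shaft [0.5949 0.0538 0.12  ] [0.5966 0.041  0.154 ] [0.5929 0.0292 0.12  ]
openjar [0.6404 0.3531 0.158 ]
[0.5044 0.2532 0.162 ]
[0.5002 0.3369 0.162 ]
[0.5876 0.2196 0.162 ]
[0.6558 0.272  0.162 ]
[0.5703 0.3863 0.162 ]
corner [0.5068 0.144  0.075 ]
corner [0.6644 0.1607 0.075 ]
corner [ 0.5276 -0.0401  0.075 ]
corner [ 0.6841 -0.0234  0.075 ]
bowl [ 0.7255 -0.3077  0.06  ] pin [ 0.7995 -0.107   0.022 ] lid [ 0.384  -0.0527  0.014 ]
hopper/spout [0.5584 0.4133 0.188 ]
0.15
```

Geometry is consistent. The filler is yawed about 6.3° and the shaft is near (0.595, 0.055). The carousel centre is near (0.57, 0.30), and the open jar is one place clockwise of the spout, so one CCW turn is needed. Next is a close look at the wheel from above.

```bash
python3 -m jog '[[[-360,-133,-30],[0,0,0],0],[[-360,-133,-30],[0,0,0],0],[[-360,-133,-30],[0,0,0],0],[[-360,-133,-30],[0,0,0],0],[[-360,-133,-30],[0,0,0],0],[[-360,-133,-30],[0,0,0],0],[[-360,-133,-30],[0,0,0],0],[[-360,-133,-30],[0,0,0],0],[[-360,-133,-30],[0,0,0],0],[[-360,-133,-30],[0,0,0],0],[[-360,-133,-30],[0,0,0],0],[[-360,-133,-30],[0,0,0],0]]'
python3 - <<'E'
from h import *
s=bot.read_state();im=vision.capture('wrist')[:,:,::-1];cv2.imwrite('pics/w1.png',im)
print(s['time_s'],s['position'],s['qvel'],s['force'])
E
```

```text
time_s: 1.15
position: [0.4916, -0.3595, 0.252]
tcp_rot: [[0.002, 1.0, -0.0], [1.0, -0.002, 0.002], [0.002, -0.0, -1.0]]
force: [-0.1, -0.2, -0.2]
opening: 1.005
1.15 [ 0.49159118 -0.35950848  0.25201472] [ 2.37839828 -0.52312772  1.1083866   0.25058486  0.13399372 -0.19297094] [-0.05732726 -0.1917488  -0.19490903]
```

View pics/w1.png

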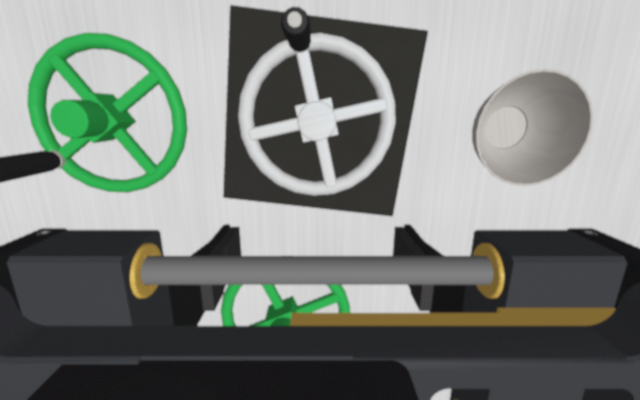

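The view shows the aluminium wheel at (316,118), its handle top at (294,18), spokes ending at (305,50) and (331,183), and the bowl well to the right.

```bash
python3 - <<'E'
from h import *
np.set_printoptions(precision=4,suppress=True)
im=cv2.imread('pics/w1.png');C=cam('wrist')
g=cv2.cvtColor(im,cv2.COLOR_BGR2GRAY)
# holes between rim and spokes: dark areas inside ring
roi=np.zeros_like(g);cv2.circle(roi,(317,114),90,255,-1)
m=((g<120)&(roi>0)).astype(np.uint8)
cs,h=cv2.findContours(m,cv2.RETR_CCOMP,cv2.CHAIN_APPROX_NONE)
for c in cs: 
    if cv2.contourArea(c)>300: print(cv2.contourArea(c),cv2.boundingRect(c))
b=((g>=120)).astype(np.uint8);n,l,st,ce=cv2.connectedComponentsWithStats(b)
k=l[118,316];print('wheel comp',st[k]);w=(l==k).astype(np.uint8)
c=max(cv2.findContours(w,cv2.RETR_EXTERNAL,cv2.CHAIN_APPROX_NONE)[0],key=len).reshape(-1,2)
P=np.array([onz('wrist',u,v,.013,C)[:2] for u,v in c])
# robust circle fit
ok=np.ones(len(P),bool)
for _ in range(8):
    A=np.c_[2*P[ok],np.ones(ok.sum())];x=np.linalg.lstsq(A,(P[ok]**2).sum(1),rcond=None)[0]
    r=np.sqrt(x[2]+x[:2]@x[:2]);e=abs(np.linalg.norm(P-x[:2],axis=1)-r);ok=e<.003
print('rim',x[:2],r,ok.mean())
a,b_=onz('wrist',305,50,.021,C),onz('wrist',331,183,.021,C);d=a-b_;print('spoke',np.degrees(np.arctan2(d[1],d[0])))
a,b_=onz('wrist',387,104,.021,C),onz('wrist',252,135,.021,C);d=a-b_;print('spoke2',np.degrees(np.arctan2(d[1],d[0])))
print('hub',onz('wrist',317,117,.078,C),'handle',onz('wrist',294,18,.110,C),bot.read_state()['position'])
E
```

```text
1963.5 (259, 131, 64, 51)
2083.0 (328, 113, 53, 65)
2346.0 (253, 55, 53, 72)
2494.0 (310, 50, 68, 59)
25187.0 (227, 24, 181, 181)
19991.5 (237, 32, 160, 165)
wheel comp [  238    33   158   163 10500]
rim [ 0.4917 -0.2977] 0.09870603401509219 0.9247311827956989
spoke 101.45264911011613
spoke2 12.572025583432684
hub [ 0.492  -0.2938  0.078 ] handle [ 0.4716 -0.2082  0.11  ] [ 0.492  -0.3584  0.252 ]
```

Rim fit radius is 98.7 mm (expected 99), centre about (0.492, −0.2975), handle heading about 101.7°. I'll grip the boss twice at ±45° to the handle, which centres it both ways and keeps the gripper body clear of the handle.

```bash
python3 -m jog '[[[62,0,120],[0,0,-57],0],[[62,0,120],[0,0,-57],0],[[62,0,120],[0,0,-57],0],[[62,0,120],[0,0,-57],0],[[62,0,120],[0,0,-57],0],[[62,0,120],[0,0,-57],0],[[62,0,120],[0,0,-57],0],[[62,0,120],[0,0,-57],0],[[62,0,120],[0,0,-57],0],[[62,0,120],[0,0,-57],0],[[62,0,120],[0,0,-57],0]]'
python3 -m jog '[[[0,0,30],[0,0,0],0],[[0,0,60],[0,0,0],0],[[0,0,86],[0,0,0],0],[[0,0,86],[0,0,0],0.2],[[0,0,86],[0,0,0],1],[[0,0,86],[0,0,0],1],[[0,0,86],[0,0,0],1],[[0,0,86],[0,0,0],1],[[0,0,86],[0,0,0],1],[[0,0,86],[0,0,0],1],[[0,0,86],[0,0,0],1],[[0,0,86],[0,0,0],1]]'
```

```text
time_s: 2.12
position: [0.4924, -0.2965, 0.1326]
tcp_rot: [[-0.838, 0.545, -0.0], [0.545, 0.838, 0.0], [0.0, 0.0, -1.0]]
force: [-0.2, -0.1, -0.5]
opening: 1.0
time_s: 3.12
position: [0.4922, -0.2983, 0.0472]
tcp_rot: [[-0.839, 0.545, 0.001], [0.545, 0.839, -0.001], [-0.001, -0.0, -1.0]]
force: [-0.2, -1.0, 4.0]
opening: 0.472
```

Opening 0.472 (41 mm) means the boss is gripped. Now reopen, turn 90° and regrip.

```bash
python3 -m jog '[[[0,0,0],[0,0,0],0],[[0,0,0],[0,0,0],0],[[0,0,0],[0,0,0],0],[[0,0,0],[0,0,45],0],[[0,0,0],[0,0,45],0],[[0,0,0],[0,0,45],0],[[0,0,0],[0,0,45],0],[[0,0,0],[0,0,45],0],[[0,0,0],[0,0,45],0],[[0,0,0],[0,0,45],0]]'
python3 -m jog '[[[0,0,0],[0,0,45],0],[[0,0,0],[0,0,45],0],[[0,0,0],[0,0,45],0],[[0,0,0],[0,0,45],0],[[0,0,0],[0,0,45],0],[[0,0,0],[0,0,45],0],[[0,0,0],[0,0,45],0.2],[[0,0,0],[0,0,45],1],[[0,0,0],[0,0,45],1],[[0,0,0],[0,0,45],1],[[0,0,0],[0,0,45],1],[[0,0,0],[0,0,45],1]]'
python3 -m jog '[[[0,0,0],[0,0,0],1],[[0,0,0],[0,0,0],1],[[0,0,0],[0,0,0],1],[[0,0,0],[0,0,0],1]]'
```

```text
time_s: 3.95
position: [0.4919, -0.2978, 0.0462]
tcp_rot: [[-0.203, 0.979, -0.0], [0.979, 0.203, 0.0], [0.001, -0.0, -1.0]]
force: [-0.6, -0.0, -0.2]
opening: 0.989
time_s: 4.95
position: [0.4919, -0.298, 0.0465]
tcp_rot: [[0.544, 0.839, -0.0], [0.839, -0.544, 0.0], [0.0, -0.0, -1.0]]
force: [0.3, -1.6, 0.6]
opening: 0.631
time_s: 5.28
position: [0.4917, -0.2978, 0.0465]
tcp_rot: [[0.545, 0.839, -0.001], [0.839, -0.545, 0.0], [0.0, -0.001, -1.0]]
force: [-1.3, 0.4, 0.5]
opening: 0.472
```

Gripped and centred: the grip position agrees with the rim estimate within about 1 mm. I lift while refining shaft position and yaw from the first wrist picture.

```bash
python3 -m jog '[[[0,0,-10],[0,0,0],1],[[0,0,-30],[0,0,0],1],[[0,0,-60],[0,0,0],1],[[0,0,-90],[0,0,0],1],[[0,0,-120],[0,0,0],1],[[0,0,-150],[0,0,0],1],[[0,0,-180],[0,0,0],1],[[0,0,-200],[0,0,0],1],[[0,0,-200],[0,0,0],1],[[0,0,-200],[0,0,0],1]]'
python3 - <<'E'
from h import *
np.set_printoptions(precision=4,suppress=True)
s=dict(position=np.array([.62428,.00017,.22157]),tcp_rot=np.array([[-3.17e-5,.999998,-.0021],[1,3.2e-5,.00039],[.00039,-.0021,-1]]))
C=cam('wrist',s);im=cv2.imread('pics/wrist0.png');hsv=cv2.cvtColor(im,cv2.COLOR_BGR2HSV)
cream=((hsv[:,:,1]>40)&(hsv[:,:,2]>120)).astype(np.uint8);cream[225:]=0
# shoulder = grey hole in cream
hole=(1-cream);n,l,st,ce=cv2.connectedComponentsWithStats(hole);k=l[140,270] ;print(st[k],ce[k])
c=max(cv2.findContours((l==k).astype(np.uint8),cv2.RETR_EXTERNAL,cv2.CHAIN_APPROX_NONE)[0],key=len)
P=np.array([onz('wrist',u,v,.12,C)[:2] for u,v in c.reshape(-1,2)])
print('circle',cv2.minEnclosingCircle((P*1000).astype(np.float32)),cv2.fitEllipse((P*1000).astype(np.float32)))
for nm,rows,side in [('left',range(60,200),0),('right',range(40,190),1)]:
    Q=[]
    for v in rows:
        u=np.flatnonzero(cream[v]);u=u[(u>180)&(u<390)];Q.append(onz('wrist',u[-1 if side else 0],v,.075,C)[:2])
    d=cv2.fitLine(np.array(Q,np.float32),cv2.DIST_HUBER,0,.001,.001).ravel();print(nm,np.degrees(np.arctan2(d[1],d[0])),d)
s=bot.read_state();print(s['time_s'],s['position'],s['force'],s['moment'],s['opening'])
im=vision.capture('side')[:,:,::-1];cv2.imwrite('pics/s2.png',im)
cv2.imwrite('pics/c2.png',np.hstack([cv2.resize(im[100:325,250:475],(500,500),interpolation=2),cv2.resize(cv2.imread('pics/wrist0.png')[80:180,230:340],(300,500)[:2])]))
E
```

```text
time_s: 6.12
position: [0.4919, -0.2979, 0.247]
tcp_rot: [[0.545, 0.839, 0.001], [0.839, -0.545, -0.001], [-0.0, 0.001, -1.0]]
force: [-0.3, 0.5, -6.3]
opening: 0.474
[ 251  100   64   65 3267] [282.2017 131.8344]
circle ((595.49267578125, 53.22716522216797), 26.956079483032227) ((595.5425415039062, 53.287723541259766), (52.923160552978516, 53.02446746826172), 106.52873229980469)
left -83.600975 [ 0.1115 -0.9938  0.5159  0.052 ]
right -83.71341 [ 0.1095 -0.994   0.6765  0.0531]
6.1167 [ 0.4919 -0.2979  0.247 ] [-0.3485  0.4554 -6.3179] [-0.0587  0.0691  0.0122] 0.4744955062510643
```

View pics/c2.png

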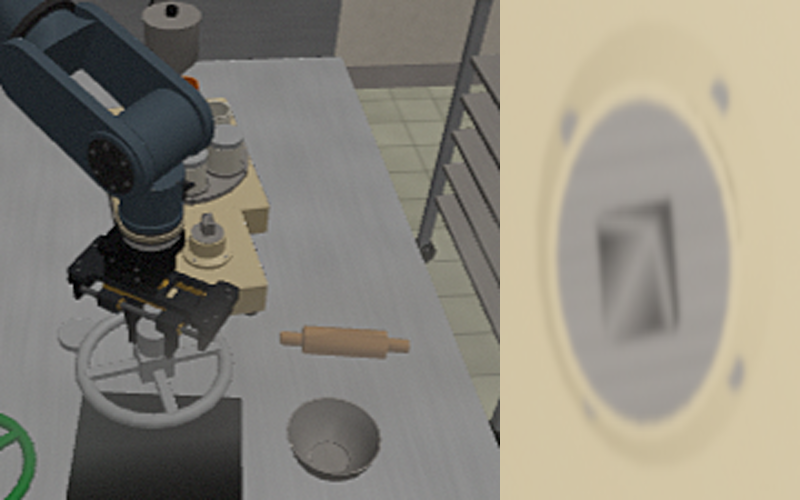

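The wheel hangs level in the grip (side crop, 150,360). Shaft is at (0.596, 0.0535) and yaw is 6.35°, agreed by both housing edges and the shoulder circle (53 mm against 54). Carrying over with a +5.5° tool turn.

```bash
python3 -m jog '[[[16,-5,0],[0,0,0.5],1],[[48,-14,0],[0,0,1],1],[[80,-24,0],[0,0,1.5],1],[[114,-34,0],[0,0,2],1],[[150,-44.5,0],[0,0,2.5],1],[[186,-55,0],[0,0,3],1],[[222,-66,0],[0,0,3.5],1],[[258,-76.5,0],[0,0,4],1],[[290,-86,0],[0,0,4.5],1],[[320,-95,0],[0,0,5],1],[[342,-101.5,0],[0,0,5.5],1],[[351.6,-104.3,0],[0,0,5.5],1]]'
python3 -m jog '[[[0,0,10],[0,0,0],1],[[0,0,30],[0,0,0],1],[[0,0,40],[0,0,0],1],[[0,0,40],[0,0,0],1],[[0,0,40],[0,0,0],1],[[0,0,40],[0,0,0],1]]'
python3 - <<'E'
from h import *
for n in ['scene','side']:cv2.imwrite(f'pics/{n}3.png',vision.capture(n)[:,:,::-1])
a=cv2.imread('pics/scene3.png')[150:280,290:450];b=cv2.imread('pics/side3.png')[130:260,270:430]
cv2.imwrite('pics/c3.png',np.hstack([cv2.resize(x,(400,325),interpolation=2) for x in (a,b)]))
print(bot.read_state()['moment'])
E
```

```text
time_s: 7.17
position: [0.5946, 0.0575, 0.2432]
tcp_rot: [[0.62, 0.784, -0.006], [0.784, -0.62, 0.002], [-0.002, -0.006, -1.0]]
force: [0.1, 0.2, -5.7]
opening: 0.475
time_s: 7.67
position: [0.5962, 0.0527, 0.2065]
tcp_rot: [[0.624, 0.782, 0.0], [0.782, -0.624, -0.0], [-0.0, 0.0, -1.0]]
force: [-0.0, -0.6, -5.5]
opening: 0.471
[-0.03826424  0.0434851   0.00130397]
```

View pics/c3.png

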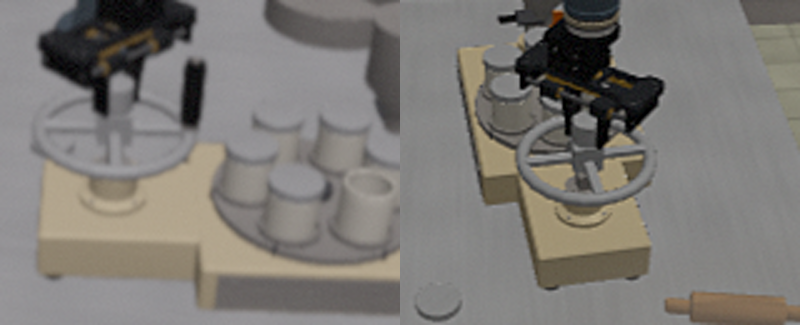

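The wheel is above the shaft, level, with the handle towards the carousel. Descending gently and watching force.

```bash
python3 -m jog '[[[0,0,5],[0,0,0],1],[[0,0,10],[0,0,0],1],[[0,0,14],[0,0,0],1],[[0,0,17],[0,0,0],1],[[0,0,20],[0,0,0],1],[[0,0,20],[0,0,0],1]]'
python3 -m jog '[[[0,0,3],[0,0,0],1],[[0,0,6],[0,0,0],1],[[0,0,6],[0,0,0],1]]'
```

```text
time_s: 8.27
position: [0.5954, 0.0538, 0.1856]
tcp_rot: [[0.622, 0.783, -0.002], [0.783, -0.622, 0.0], [-0.001, -0.001, -1.0]]
force: [-1.7, -0.3, -6.1]
opening: 0.467
time_s: 8.52
position: [0.5956, 0.0537, 0.1799]
tcp_rot: [[0.622, 0.783, -0.001], [0.783, -0.622, 0.0], [-0.001, -0.001, -1.0]]
force: [-0.2, -0.1, -5.0]
opening: 0.466
```

Low forces and it is past the taper, so I continue to the shoulder.

```bash
python3 -m jog '[[[0,0,4],[0,0,0],1],[[0,0,8],[0,0,0],1],[[0,0,11],[0,0,0],1],[[0,0,13],[0,0,0],1],[[0,0,14],[0,0,0],1],[[0,0,14],[0,0,0],1]]'
python3 -m jog '[[[0,0,1.5],[0,0,0],1],[[0,0,3],[0,0,0],1],[[0,0,3],[0,0,0],1]]'
```

```text
time_s: 9.02
position: [0.5958, 0.0537, 0.1662]
tcp_rot: [[0.623, 0.783, -0.001], [0.783, -0.623, 0.0], [-0.0, -0.001, -1.0]]
force: [-0.4, -0.5, -5.3]
opening: 0.471
time_s: 9.27
position: [0.5959, 0.0537, 0.1633]
tcp_rot: [[0.623, 0.783, -0.0], [0.783, -0.623, 0.0], [-0.0, -0.0, -1.0]]
force: [0.1, 0.5, -5.8]
opening: 0.473
```

```bash
python3 -m jog '[[[0,0,1],[0,0,0],1],[[0,0,2],[0,0,0],1],[[0,0,2],[0,0,0],1]]'
python3 -m jog '[[[0,0,1],[0,0,0],1],[[0,0,2],[0,0,0],1],[[0,0,2],[0,0,0],1]]'
```

```text
time_s: 9.52
position: [0.5961, 0.0536, 0.1626]
tcp_rot: [[0.622, 0.783, 0.001], [0.783, -0.622, -0.0], [0.0, 0.001, -1.0]]
force: [-2.1, -0.7, 1.3]
opening: 0.472
time_s: 9.77
position: [0.596, 0.0536, 0.1624]
tcp_rot: [[0.622, 0.783, 0.001], [0.783, -0.622, -0.001], [0.0, 0.001, -1.0]]
force: [-5.3, -1.8, 12.7]
opening: 0.472
```

Contact at TCP z 0.1625 with 12 N down, which implies a 4 mm mat and the wheel seated. Release, rise, turn and look at the handle.

```bash
python3 -m jog '[[[0,0,-3],[0,0,0],0],[[0,0,-3],[0,0,0],0],[[0,0,-3],[0,0,0],0],[[0,0,-3],[0,0,0],0],[[0,0,-20],[0,0,0],0],[[0,0,-50],[0,0,0],0],[[0,0,-80],[0,0,0],0],[[0,0,-105],[0,0,0],0],[[0,0,-105],[0,0,-20],0],[[0,0,-105],[0,0,-20],0],[[0,0,-105],[0,0,-20],0]]'
python3 -m jog '[[[0,0,0],[0,0,-20],0],[[0,0,0],[0,0,-20],0],[[0,0,0],[0,0,-20],0],[[0,0,0],[0,0,-20],0],[[0,0,0],[0,0,-20],0],[[0,0,0],[0,0,-20],0]]'
python3 - <<'E'
from h import *
s=bot.read_state();cv2.imwrite('pics/w4.png',vision.capture('wrist')[:,:,::-1])
for n in ['scene','side']:cv2.imwrite(f'pics/{n}4.png',vision.capture(n)[:,:,::-1])
w=cv2.imread('pics/w4.png');b=cv2.imread('pics/scene4.png')[140:270,280:440]
cv2.imwrite('pics/c4.png',np.hstack([cv2.resize(w[:240],(480,180)) if 0 else w[:325,100:540],cv2.resize(b,(360,325),interpolation=2)]))
print(repr(s['position']),repr(s['tcp_rot']),s['joint_positions'],s['qvel'])
E
```

```text
time_s: 10.68
position: [0.5965, 0.0537, 0.2651]
tcp_rot: [[0.312, 0.95, 0.002], [0.95, -0.312, -0.0], [0.0, 0.002, -1.0]]
force: [-0.1, 0.7, 0.5]
opening: 0.998
time_s: 11.18
position: [0.5961, 0.0537, 0.2643]
tcp_rot: [[-0.024, 1.0, -0.0], [1.0, 0.024, 0.0], [0.0, -0.0, -1.0]]
force: [-0.9, -0.6, 0.3]
opening: 0.998
array([0.59606228, 0.05369751, 0.26429532]) array([[-2.39339220e-02,  9.99713525e-01, -1.89996527e-04],
       [ 9.99713541e-01,  2.39339328e-02,  5.45374751e-05],
       [ 5.90692155e-05, -1.88636805e-04, -9.99999980e-01]]) [-5.54195264e+00  2.56311656e+01  8.32267932e+01  2.17548807e-03
  7.11531781e+01 -6.91409961e+00] [ 0.06213623 -0.21125911 -0.03972921  0.01292704  0.03755851 -0.44258838]
```

View pics/c4.png

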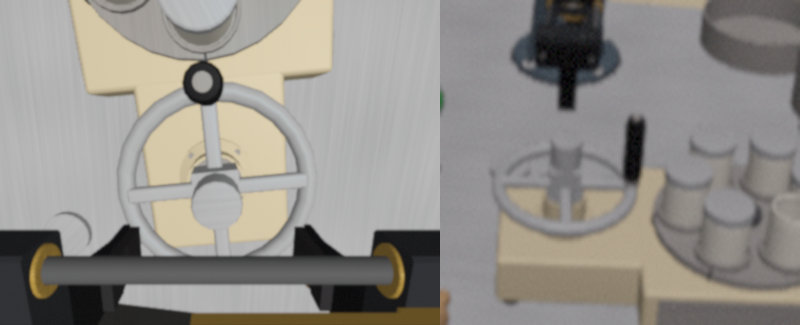

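The wheel is on the shaft with the handle top at wrist pixel (303,82) and hub top at (316,203).

```bash
python3 - <<'E'
from h import *
np.set_printoptions(precision=4,suppress=True)
C=cam('wrist')
h=onz('wrist',303,82,.228,C);k=onz('wrist',316,203,.196,C);d=h-k
print(h,k,np.linalg.norm(d[:2]),np.degrees(np.arctan2(d[1],d[0])))
T=bot.read_state();print(T['tcp_rot'].T@(h-T['position']),T['tcp_rot'].T@(np.array([.596-.0904*.1,.0537+.0895,.184])-T['position']))
# seating: stereo of hub top
print(proj('side',[.596,.0537,.196]),proj('scene',[.596,.0537,.196]))
o=[]
for n,(x,y) in {'side':(343,180),'scene':(336,190)}.items():
    u,v=proj(n,[.596,.0537,.196]).astype(int);i=cv2.imread(f'pics/{n}4.png');cv2.circle(i,(u,v),0,(0,0,255),-1);o.append(cv2.resize(i[v-30:v+60,u-50:u+50],(400,360),interpolation=0))
cv2.imwrite('pics/c5.png',np.hstack(o))
E
```

```text
[0.5853 0.1413 0.228 ] [0.5952 0.0551 0.196 ] 0.08680549981084841 96.56178157789029
[ 0.0878 -0.0085  0.0365] [ 0.0897 -0.0068  0.0805]
[343.8559 186.8919] [335.6892 195.3422]
```

View pics/c5.png

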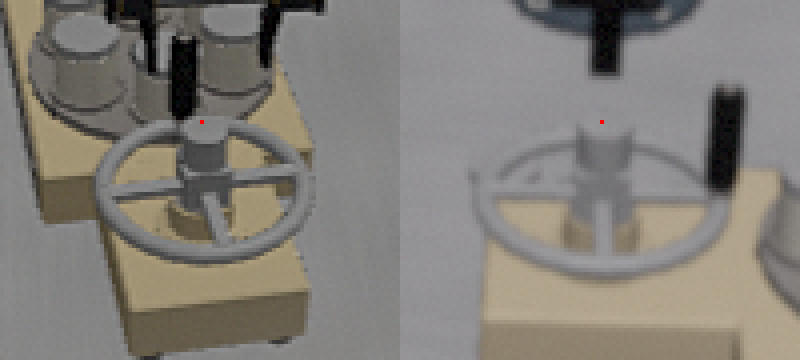

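The wheel is fully home: the predicted home-height hub top falls on the hub in both views, not below it. Heading is 96.5°. Now grip the handle; the script works out the circle offsets.

```bash
python3 -m jog '[[[30,-2.5,0],[0,0,0],0],[[60,-5,0],[0,0,0],0],[[89.5,-7.5,0],[0,0,0],0],[[89.5,-7.5,20],[0,0,0],0],[[89.5,-7.5,50],[0,0,0],0],[[89.5,-7.5,81],[0,0,0],0],[[89.5,-7.5,81],[0,0,0],0],[[89.5,-7.5,81],[0,0,0],0.3],[[89.5,-7.5,81],[0,0,0],1],[[89.5,-7.5,81],[0,0,0],1],[[89.5,-7.5,81],[0,0,0],1],[[89.5,-7.5,81],[0,0,0],1]]'
python3 -m jog '[[[0,0,0],[0,0,0],1],[[0,0,0],[0,0,0],1],[[0,0,0],[0,0,0],1],[[0,0,0],[0,0,0],1],[[0,0,0],[0,0,0],1],[[0,0,0],[0,0,0],1]]'
python3 - <<'E'
import numpy as np
from h import *
f=lambda p:90*np.array([np.cos(np.radians(5+p)),-np.sin(np.radians(5+p))])
for s in (0,120,240): print([list((f(s+q)-f(s)).round(1).tolist()) for q in range(10,(131 if s==240 else 121),10)])
E
```

```text
time_s: 12.33
position: [0.5872, 0.1429, 0.1853]
tcp_rot: [[-0.026, 1.0, 0.003], [1.0, 0.026, 0.0], [0.0, 0.003, -1.0]]
force: [-0.0, 0.4, -0.6]
opening: 0.706
time_s: 12.83
position: [0.5861, 0.143, 0.1835]
tcp_rot: [[-0.026, 1.0, -0.0], [1.0, 0.026, 0.0], [0.0, -0.0, -1.0]]
force: [0.0, 0.5, 0.4]
opening: 0.297
[[-2.7, -15.4], [-8.1, -30.2], [-15.9, -43.8], [-26.0, -55.8], [-38.0, -65.9], [-51.6, -73.7], [-66.4, -79.1], [-81.8, -81.8], [-97.5, -81.8], [-113.0, -79.1], [-127.7, -73.7], [-141.3, -65.9]]
[[-12.0, 10.1], [-22.1, 22.1], [-29.9, 35.7], [-35.3, 50.4], [-38.0, 65.9], [-38.0, 81.6], [-35.3, 97.0], [-29.9, 111.8], [-22.1, 125.3], [-12.0, 137.4], [-0.0, 147.4], [13.6, 155.3]]
[[14.7, 5.4], [30.2, 8.1], [45.9, 8.1], [61.3, 5.4], [76.1, -0.0], [89.7, -7.8], [101.7, -17.9], [111.8, -29.9], [119.6, -43.5], [125.0, -58.3], [127.7, -73.7], [127.7, -89.4], [125.0, -104.9]]
```

The handle is held (opening 26 mm). Winding CCW, first third.

```bash
python3 -m jog '[[[-2.7,-15.4,0],[0,0,0],1],[[-8.1,-30.2,0],[0,0,0],1],[[-15.9,-43.8,0],[0,0,0],1],[[-26,-55.8,0],[0,0,0],1],[[-38,-65.9,0],[0,0,0],1],[[-51.6,-73.7,0],[0,0,0],1],[[-66.4,-79.1,0],[0,0,0],1],[[-81.8,-81.8,0],[0,0,0],1],[[-97.5,-81.8,0],[0,0,0],1],[[-113,-79.1,0],[0,0,0],1],[[-127.7,-73.7,0],[0,0,0],1],[[-141.3,-65.9,0],[0,0,0],1]]'
```

```text
time_s: 13.83
position: [0.5228, 0.0005, 0.1835]
tcp_rot: [[-0.025, 1.0, -0.002], [1.0, 0.025, 0.003], [0.003, -0.002, -1.0]]
force: [0.4, 4.5, 0.2]
opening: 0.295
```

```bash
python3 -m jog '[[[-12,10.1,0],[0,0,0],1],[[-22.1,22.1,0],[0,0,0],1],[[-29.9,35.7,0],[0,0,0],1],[[-35.3,50.4,0],[0,0,0],1],[[-38,65.9,0],[0,0,0],1],[[-38,81.6,0],[0,0,0],1],[[-35.3,97,0],[0,0,0],1],[[-29.9,111.8,0],[0,0,0],1],[[-22.1,125.3,0],[0,0,0],1],[[-12,137.4,0],[0,0,0],1],[[0,147.4,0],[0,0,0],1],[[13.6,155.3,0],[0,0,0],1]]'
python3 -m jog '[[[14.7,5.4,0],[0,0,0],1],[[30.2,8.1,0],[0,0,0],1],[[45.9,8.1,0],[0,0,0],1],[[61.3,5.4,0],[0,0,0],1],[[76.1,0,0],[0,0,0],1],[[89.7,-7.8,0],[0,0,0],1],[[101.7,-17.9,0],[0,0,0],1],[[111.8,-29.9,0],[0,0,0],1],[[119.6,-43.5,0],[0,0,0],1],[[125,-58.3,0],[0,0,0],1],[[127.7,-73.7,0],[0,0,0],1],[[127.7,-89.4,0],[0,0,0],1]]'
python3 -m jog '[[[0,0,0],[0,0,0],1],[[-1.3,-8,0],[0,0,0],1],[[-1.3,-8,0],[0,0,0],1],[[-1.3,-8,0],[0,0,0],1]]'
python3 - <<'E'
from h import *
for n in ['scene','side']:cv2.imwrite(f'pics/{n}6.png',vision.capture(n)[:,:,::-1])
a=cv2.imread('pics/scene6.png')[130:270,310:510];b=cv2.imread('pics/side6.png')[100:240,250:450]
cv2.imwrite('pics/c6.png',np.hstack([cv2.resize(x,(400,280),interpolation=2) for x in (a,b)]))
print(bot.read_state()['moment'])
E
```

```text
time_s: 14.83
position: [0.6776, 0.0169, 0.1831]
tcp_rot: [[-0.026, 1.0, -0.006], [1.0, 0.026, -0.002], [-0.001, -0.006, -1.0]]
force: [-5.0, -1.8, 3.6]
opening: 0.296
time_s: 15.83
position: [0.5882, 0.1441, 0.1838]
tcp_rot: [[-0.027, 1.0, 0.007], [1.0, 0.027, 0.001], [0.001, 0.007, -1.0]]
force: [4.3, -2.3, -3.4]
opening: 0.303
time_s: 16.17
position: [0.5787, 0.1425, 0.1838]
tcp_rot: [[-0.025, 1.0, 0.001], [1.0, 0.025, 0.002], [0.002, 0.001, -1.0]]
force: [1.9, 2.8, 0.4]
opening: 0.297
[ 0.70353874 -0.03889831 -0.01049448]
```

View pics/c6.png

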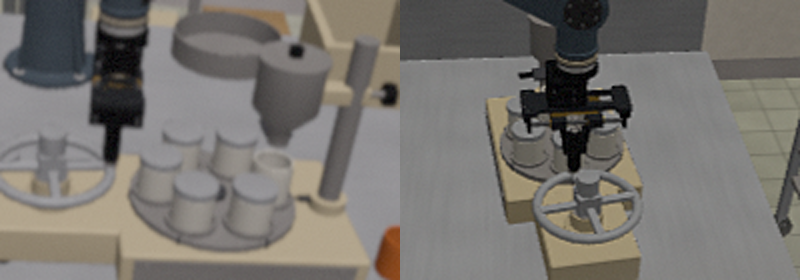

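The open jar now stands under the spout (scene about 446,210). Release, retreat up, and measure.

```bash
python3 -m jog '[[[0,0,0],[0,0,0],0],[[0,0,0],[0,0,0],0],[[0,0,0],[0,0,0],0],[[0,0,0],[0,0,0],0],[[0,0,-30],[0,0,0],0],[[0,0,-60],[0,0,0],0],[[0,0,-90],[0,0,0],0],[[0,0,-110],[0,0,0],0],[[-60,0,-120],[0,0,0],0],[[-90,0,-120],[0,0,0],0],[[-90,0,-120],[0,0,0],0],[[-90,0,-120],[0,0,0],0]]'
python3 - <<'E'
from h import *
np.set_printoptions(precision=4,suppress=True)
s=bot.read_state()
for n in ['scene','wrist','side']:cv2.imwrite(f'pics/{n}7.png',vision.capture(n)[:,:,::-1])
c=np.array([.596,.0536]);y=np.array([-.1106,.9939]);sp=np.r_[c+.335*y,.158]
print('expected jar top px',proj('scene',sp),'spout px',proj('scene',np.r_[sp[:2],.188]),'hub',proj('side',[.596,.0536,.196]))
i=cv2.imread('pics/scene7.png');u,v=proj('scene',sp)
a=cv2.resize(i[160:250,390:490],(400,360),interpolation=2)
for t in (np.r_[c+.335*y,.158],):
    p=(proj('scene',t)-[390,160])*4;cv2.circle(a,tuple(p.astype(int)),2,(0,0,255),-1)
b=cv2.resize(cv2.imread('pics/side7.png')[130:250,270:403],(400,360),interpolation=2)
cv2.imwrite('pics/c7.png',np.hstack([a,b]));print(s['position'],s['opening'],s['time_s'],s['force'])
E
```

```text
time_s: 17.27
position: [0.5807, 0.0486, 0.3039]
tcp_rot: [[-0.022, 1.0, 0.0], [1.0, 0.022, -0.001], [-0.001, 0.0, -1.0]]
force: [-0.0, -0.6, -1.0]
opening: 0.992
expected jar top px [446.1041 209.6957] spout px [447.8715 201.2777] hub [343.8586 186.9099]
[0.5807 0.0486 0.3039] 0.9924458940142826 17.2667 [-0.0259 -0.6199 -0.9736]
```

View pics/c7.png

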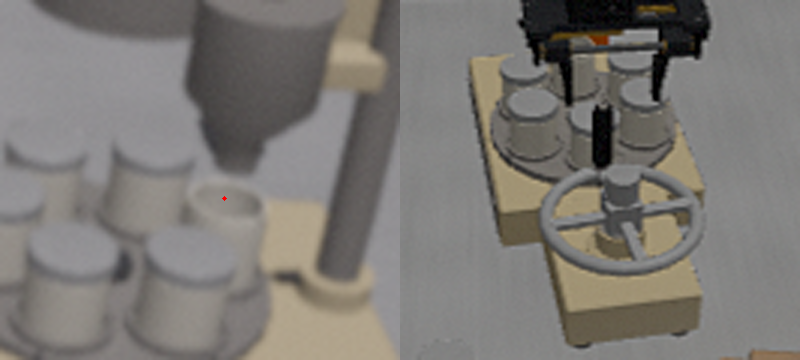

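The jar rim centre falls within about 1 px (3–4 mm) of the point predicted under the spout, and each lid sits where its neighbour stood at the start, within 1–2 px (one lid, at the left, 2.9 px). The wheel is still seated and the gripper is clear. Handing in.

```bash
python3 -c "
from rig import bot
s=bot.read_state();print(abs(s['qvel']).max());print(bot.hand_in())"
```

```text
1.0762906071289775
the job is handed in; nothing more can be done
None
```

The handwheel is back on the drive shaft, and I wound the carousel one full turn counter-clockwise. The jar without a lid now stands under the spout. I then let go of the handle, raised the gripper clear and handed in at about 17 s.

- **Wheel:** it met the shoulder with 12.7 N at the end of the press. In the side and scene views after release the hub top was not above its fully-home height, and it still looked level on the shaft after winding.
- **Jar:** its rim centre was about 1 px (3–4 mm) from the computed point, against a limit of 12 mm. The five lids were checked only by eye. Most were within 1–2 px of the neighbouring place's starting position, and one was about 3 px off. That spread fits my reading error, and I did not resolve it further.
- **Spout:** its mouth appeared about 2 px to the side of where I predicted it. The jar was offset the same way by about 1 px.
- **Settling:** the fastest joint was still moving at about 1 degree/s when I handed in. The gripper was already clear of everything by then.
- **Bystanders:** I did not measure the bowl, the rolling pin or the spare lid again at the end. No move went near them.

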